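# Flip the stock tags to match the bins

### The arm

A 6-joint arm with a two-finger parallel gripper is mounted at the origin on the work surface. World frame = base frame: x ahead of the robot, y to its left, z up, the work surface at z = 0. Lengths are in m, angles in rad, forces in N, time in s.
With the tool pointing down it reaches from about 0.4 to 0.925 m from the base axis. Payload 12.5 kg.
Tool frame: the origin (TCP) lies between the finger pads; the fingertips stand r.tips_ahead ahead of it and the grasp point (between the pads) lies 5 mm behind it (r.tips_ahead is the distance from the TCP to the fingertips, in m); z points along the fingers, y is the direction in which the jaws open and shut (so a half turn about z gives the same grasp; the last joint's range is limited). The gripper opens to 95 mm and grips with 3 to 60 N. Pads are 20 mm wide; open, the fingers measure 119 mm over their backs; the gripper's body (75 mm by 180 mm) begins 59 mm behind the grasp point.
Start: joints at [-1.288, 0.491, 1.559, -0, 1.092, -0.106], TCP at [0.237, -0.578, 0.229] pointing down, gripper open.
Joint ranges: [-3.1, 3.1], [-0.84, 2.19], [0.05, 2.79], [-1.13, 4.28], [0.06, 2.93], [-2.69, 2.69]. Speed limits (rad/s): [2.22, 2.22, 2.79, 3.14, 3.14, 3.14].

### API

Orientations are given as [roll, pitch, yaw] about the fixed x, y, z axes, in that order (R = Rz(yaw) Ry(pitch) Rx(roll)).
In Python, from rig import readout, cams, workorder, r gives the robot as it stands.
- The arm moves only by the tool step_arm, never from a script. Its argument "motion" is a list of rows, each an object of numbers: "x", "y", "z": the shift along the tool's x, y, z in mm; "rx", "ry", "rz": the turn, a rotation vector about the tool's x, y, z in units of 6 degrees (1.0 is 6 degrees); "hand": the closure, from 0 (fully open) to 1 (shut). In form: [{"x": .., "y": .., "z": .., "rx": .., "ry": .., "rz": .., "hand": ..}, ...]. A call has 1 to 5 rows; each row is the pose to reach, as a shift and turn from the pose commanded when the call began, along the tool's axes at that moment; what a row does not reach only later rows make up. A row lasts 1/10 s, in which the tool goes at most 50 mm and 8.59 degrees, less where a joint would pass 70% of its speed; a pose out of reach is approached as far as the arm can. A call with a gripper value outside its range is refused whole. The fingers move at their own pace and stop on an object; the grip force is fixed at half the most. Time passes only in rows, so rows that repeat a pose let the fingers close. It gives the time, the measured TCP pose, the force and the opening at its end, in the units of the state.
- readout.get_state(): the state, without advancing time (a new reading comes with each control period).
- cams.grab_frame(name): name is "scene" or "top" or "wrist"; returns the picture (384x512x3 uint8, red, green, blue); there is no depth.
- cams.get_calibration(name): a dict with "fx", "fy", "cx", "cy" (pixels), "distortion" ([k1, k2, p1, p2, k3] as OpenCV has them; the pictures are not rectified), "R" (3x3) and "t" (3): a world point X has camera coordinates R X + t; the wrist camera has in their place "tool_from_camera" (4x4, takes a point from camera to tool coordinates, whose origin is the TCP and whose axes are the flange's). Camera axes: x right, y down, z forward; pixel columns grow to the right and rows downward; lengths in m; the calibration is good to about 2 mm. A picture is of the moment at which its call begins: read the wrist's pose just before it. get_calibration takes no time and is no camera call.
- workorder.job_done(): hands the job in, once; it reports no verdict.
The state is a dict: "time_s": time; "joint_positions": joint angles; "dq": joint speeds; "joint_efforts": joint torques, N m; "eef_pos": TCP position; "eef_rot": TCP orientation; "wrist_force": force on the tool from outside, world axes, zero at the start; "moment": the same for the moment, N m; "opening": finger opening in m.
Only numpy, scipy, OpenCV 4.12 (cv2) and the standard library are available. Lean on these libraries where they do the work, as an engineer would, in place of code of your own. Each camera call takes 0.05 s, during which the arm holds its last target.

### The job

On the bench's stock board every parts bin has a hinged tag in front of it: the face with the round disc looking up means the bin is full, the face with two bars means it is not. Push over whichever tags are wrong, so that only the two bins heaped full of bushes show the disc and the two nearly empty ones show the bars. Leave the bins and the other things on the bench and board where they stand.

Things in the scene. Friction and masses are not known exactly. Their poses are not given: they have to be found in the camera images.
- board: plywood stock board, fixed flat on the bench, 340 (x) by 540 (y) by 12 mm; origin: centre of its underside; x axis from the tags to the bins, away from the robot. Four hinged tags in a row along y, 100 mm apart, a bin behind each. A tag's robot-side face has a raised black disc 36 mm across, its bin-side face two raised black upright bars; the face that looks up counts.
- stand_1: fixed steel stand of tag 1, 50 by 72 mm, ears 34 mm high; origin: centre of its underside, on the board's top, 12 mm above the bench. Its x axis points to the bin that the tag belongs to. Hinge along its y axis, 30 mm above the origin. The tag: 60 g aluminium plate 58 mm wide, 3 mm thick, 75 mm from hinge to top edge (round 8 mm bead). Its place in the row varies.
- tag_1 (a joint): lean of tag 1, rad: 0 upright, positive leans to its bin (disc face looks up: FULL), negative leans away from the bin, to the robot's side (bars face looks up: NOT FULL). It swings freely between stops at -0.7 and +0.7 and falls by its own weight to the stop on whichever side of upright it is. At a stop its top edge is 99 mm above the bench, 48 mm to that side of the hinge.
- spot_1 (a point): the place of the bin of tag 1: on the board's top, 185 mm from the hinge along the stand's +x; the bin whose origin is within 50 mm of it belongs to tag 1
- stand_2: fixed steel stand of tag 2, 50 by 72 mm, ears 34 mm high; origin: centre of its underside, on the board's top, 12 mm above the bench. Its x axis points to the bin that the tag belongs to. Hinge along its y axis, 30 mm above the origin. The tag: 60 g aluminium plate 58 mm wide, 3 mm thick, 75 mm from hinge to top edge (round 8 mm bead). Its place in the row varies.
- tag_2 (a joint): lean of tag 2, rad: 0 upright, positive leans to its bin (disc face looks up: FULL), negative leans away from the bin, to the robot's side (bars face looks up: NOT FULL). It swings freely between stops at -0.7 and +0.7 and falls by its own weight to the stop on whichever side of upright it is. At a stop its top edge is 99 mm above the bench, 48 mm to that side of the hinge.
- spot_2 (a point): the place of the bin of tag 2: on the board's top, 185 mm from the hinge along the stand's +x; the bin whose origin is within 50 mm of it belongs to tag 2
- stand_3: fixed steel stand of tag 3, 50 by 72 mm, ears 34 mm high; origin: centre of its underside, on the board's top, 12 mm above the bench. Its x axis points to the bin that the tag belongs to. Hinge along its y axis, 30 mm above the origin. The tag: 60 g aluminium plate 58 mm wide, 3 mm thick, 75 mm from hinge to top edge (round 8 mm bead). Its place in the row varies.
- tag_3 (a joint): lean of tag 3, rad: 0 upright, positive leans to its bin (disc face looks up: FULL), negative leans away from the bin, to the robot's side (bars face looks up: NOT FULL). It swings freely between stops at -0.7 and +0.7 and falls by its own weight to the stop on whichever side of upright it is. At a stop its top edge is 99 mm above the bench, 48 mm to that side of the hinge.
- spot_3 (a point): the place of the bin of tag 3: on the board's top, 185 mm from the hinge along the stand's +x; the bin whose origin is within 50 mm of it belongs to tag 3
- stand_4: fixed steel stand of tag 4, 50 by 72 mm, ears 34 mm high; origin: centre of its underside, on the board's top, 12 mm above the bench. Its x axis points to the bin that the tag belongs to. Hinge along its y axis, 30 mm above the origin. The tag: 60 g aluminium plate 58 mm wide, 3 mm thick, 75 mm from hinge to top edge (round 8 mm bead). Its place in the row varies.
- tag_4 (a joint): lean of tag 4, rad: 0 upright, positive leans to its bin (disc face looks up: FULL), negative leans away from the bin, to the robot's side (bars face looks up: NOT FULL). It swings freely between stops at -0.7 and +0.7 and falls by its own weight to the stop on whichever side of upright it is. At a stop its top edge is 99 mm above the bench, 48 mm to that side of the hinge.
- spot_4 (a point): the place of the bin of tag 4: on the board's top, 185 mm from the hinge along the stand's +x; the bin whose origin is within 50 mm of it belongs to tag 4
- bin_a: open grey plastic bin 110 (x) by 84 (y) by 55 mm high, loose, on the board; origin: centre of its underside. FULL: heaped with steel bushes to about 75 mm above its underside (the contents are one piece with the bin)
- bin_b: open grey plastic bin 110 (x) by 84 (y) by 55 mm high, loose, on the board; origin: centre of its underside. FULL: heaped with steel bushes to about 75 mm above its underside (the contents are one piece with the bin)
- bin_c: open grey plastic bin 110 (x) by 84 (y) by 55 mm high, loose, on the board; origin: centre of its underside. NOT full: one bush on its floor
- bin_d: open grey plastic bin 110 (x) by 84 (y) by 55 mm high, loose, on the board; origin: centre of its underside. NOT full: two bushes on its floor
- plunger: bystander: black plastic push-pull control knob, up to 32 mm across, 46 mm tall, standing on the board beyond the left (+y) end of the row; origin: centre of its underside
- bezel: bystander: round steel lamp body, 34 mm across, 30 mm tall, standing on the board beyond the right (-y) end of the row; origin: centre of its underside
- driver: bystander: screwdriver lying on the bench to the left of the board; origin on its underside
- grease: bystander: aluminium can, 60 mm across, 70 mm tall, on the bench to the right of the board; origin: centre of its underside
There are look-alikes about, which are no part of the job. Leave any red or yellow look-alike of the bin_a alone.

How it is judged:
By the outcome, as a careful person would: the job done as asked, in the order asked, and still so for the second after the job is handed in, with the robot touching nothing.
It also fails if it takes over 51 s, if anything falls off the work surface, if the arm or the gripper's body presses on something with over 40 N, if the wrist force passes 120 N, or if a joint passes its speed limit or range.

## Working session

There is one attempt and no reset: what is moved stays moved. The work goes in short steps, Python scripts to look and compute and a tool call to move; the robot and the scene stay as the last step left them, time stands still between calls to the robot, and variables do not carry over. Pictures are saved under pics/ and viewed, and the job is handed in when it is done.

Besides the shell and the picture viewer there is one more tool, called after "Emit:" as name(argument=value, ...) on one line, values as JSON. step_arm: Moves the arm, as the interface text tells. Its arguments: {"type":"object","properties":{"motion":{"type":"array"}},"required":["motion"]}

```bash
mkdir -p pics; python3 - <<'E'
from rig import readout,cams,r
import cv2,numpy as np
s=readout.get_state();print(s['time_s'],s['eef_pos'],s['eef_rot'],s['opening'],r.tips_ahead)
for n in('scene','top'):
    im=cams.grab_frame(n);cv2.imwrite(f'pics/{n}0.png',im[:,:,::-1]);
    c=cams.get_calibration(n);print(n,c)
E
ls
```

```text
0.0 [ 0.23686956 -0.57809867  0.22805169] [-3.14042830e+00 -1.02988008e-04  3.88788360e-01] 0.09512488602106434 0.014
scene {'fx': 396.7336141004263, 'fy': 396.7336141004263, 'cx': 254.64683879568636, 'cy': 193.99748251625925, 'distortion': array([-0.04284596,  0.        ,  0.        ,  0.        ,  0.        ]), 'R': array([[ 0.67847815,  0.73448304,  0.01421501],
       [ 0.45747619, -0.40729492, -0.7904596 ],
       [-0.57478947,  0.5428126 , -0.61234921]]), 't': array([-0.39021908, -0.19638767,  1.46214422])}
top {'fx': 423.5858040956362, 'fy': 423.5858040956362, 'cx': 258.47274020793185, 'cy': 195.26274741940432, 'distortion': array([-0.16268139,  0.        ,  0.        ,  0.        ,  0.        ]), 'R': array([[-2.00020403e-02, -9.99799751e-01, -6.13409378e-04],
       [-9.94327192e-01,  1.99566552e-02, -1.04475678e-01],
       [ 1.04466999e-01, -1.47979710e-03, -9.94527253e-01]]), 't': array([0.0351789 , 0.56079803, 1.5103826 ])}
pics
```

View pics/top0.png

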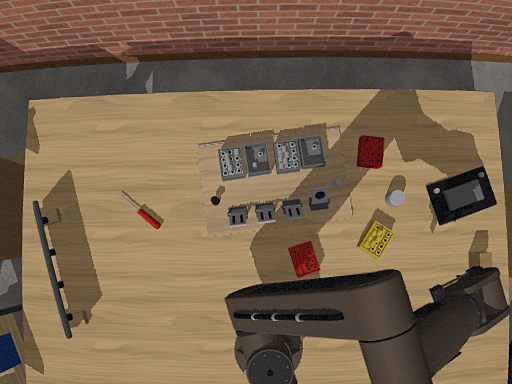

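View pics/scene0.png

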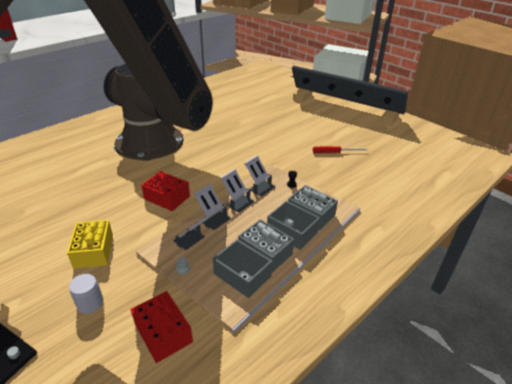

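```bash
cat > h.py <<'E'
import cv2,numpy as np
from rig import cams
def ray(n,u,v,z):
    c=cams.get_calibration(n)
    K=np.array([[c['fx'],0,c['cx']],[0,c['fy'],c['cy']],[0,0,1]])
    p=cv2.undistortPoints(np.array([[[u,v]]],float),K,c['distortion'])[0,0]
    R=c['R'];o=-R.T@c['t'];d=R.T@np.array([p[0],p[1],1])
    return o+d*(z-o[2])/d[2]
def proj(n,X):
    c=cams.get_calibration(n)
    K=np.array([[c['fx'],0,c['cx']],[0,c['fy'],c['cy']],[0,0,1]])
    return cv2.projectPoints(np.array([X],float),cv2.Rodrigues(c['R'])[0],c['t'],K,c['distortion'])[0].ravel()
E
python3 - <<'E'
import cv2
im=cv2.imread('pics/top0.png')[120:245,190:365]
cv2.imwrite('pics/top0z.png',cv2.resize(im,None,fx=4.5,fy=4.5,interpolation=cv2.INTER_CUBIC))
im=cv2.imread('pics/scene0.png')[145:300,130:350]
cv2.imwrite('pics/sc0z.png',cv2.resize(im,None,fx=3.6,fy=3.6,interpolation=cv2.INTER_CUBIC))
E
```

```text
(no output)
```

View pics/top0z.png

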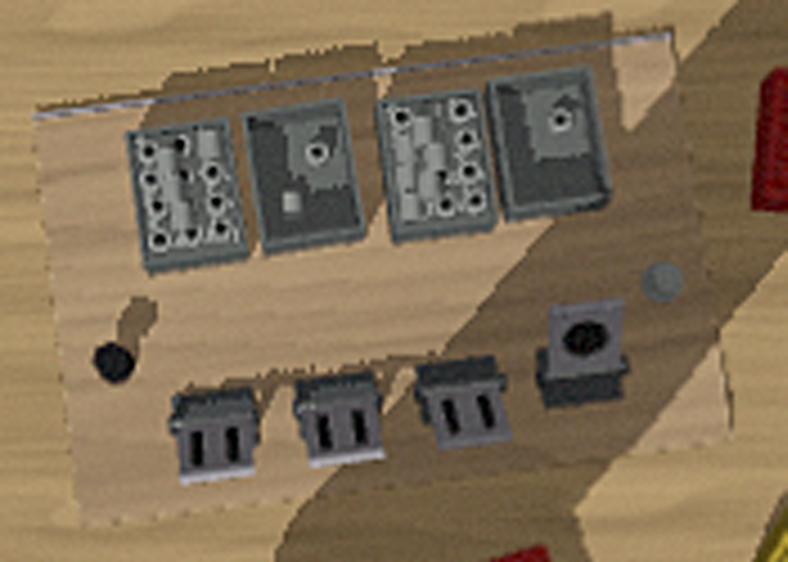

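View pics/sc0z.png

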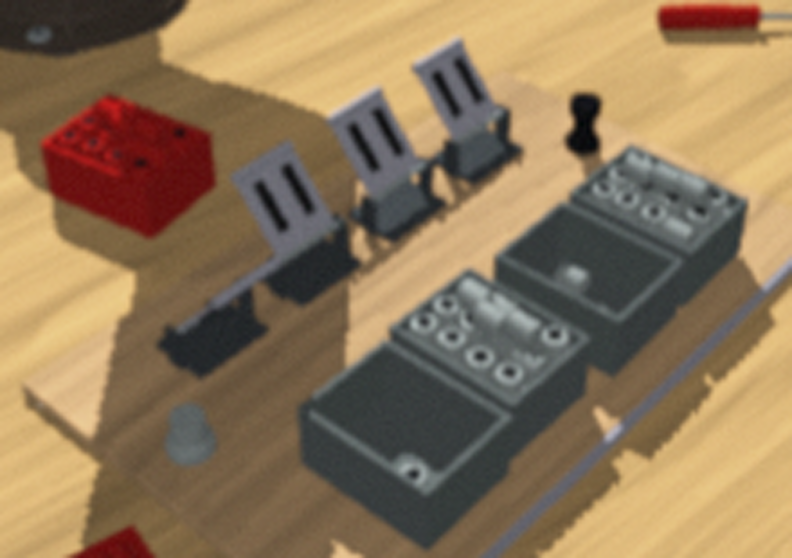

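```bash
python3 - <<'E'
from h import *
P={'b1':((182,480),(255,472),.095),'b2':((310,463),(383,455),.095),'b3':((437,445),(510,436),.095),'b4':((550,306),(624,300),.095),
'binA':((128,132),(240,118),.067),'binB':((245,115),(345,100),.067),'binC':((378,97),(485,88),.067),'binD':((487,80),(592,68),.067),
'binAf':((147,270),(252,257),.067),'binBf':((265,256),(368,240),.067),'binCf':((392,243),(497,230),.067),'binDf':((507,220),(612,205),.067),
'boardback':((35,108),(672,35),.012),'boardfront':((80,522),(735,435),.012)}
for k,(a,b,z) in P.items():
    A,B=[ray('top',190+(p[0]+.5)/4.5-.5,120+(p[1]+.5)/4.5-.5,z) for p in(a,b)]
    d=A-B;m=(A+B)/2;q=proj('scene',m)
    print(k,A[:2].round(3),B[:2].round(3),'mid',m[:2].round(4),'yaw',np.degrees(np.arctan2(-d[0],d[1])).round(1),'sc',((q-[130,145])*3.6).round())
E
```

```text
b1 [0.449 0.124] [0.454 0.068] mid [0.4512 0.0963] yaw 5.2 sc [434.  52.]
b2 [0.46  0.026] [ 0.465 -0.03 ] mid [ 0.4623 -0.0023] yaw 5.1 sc [352. 102.]
b3 [ 0.472 -0.072] [ 0.477 -0.129] mid [ 0.4745 -0.1004] yaw 5.8 sc [262. 158.]
b4 [ 0.578 -0.163] [ 0.581 -0.221] mid [ 0.5794 -0.192 ] yaw 3.5 sc [247. 282.]
binA [0.728 0.166] [0.737 0.076] mid [0.7327 0.1212] yaw 6.0 sc [712. 225.]
binB [0.74  0.072] [ 0.75  -0.008] mid [0.7451 0.0321] yaw 7.6 sc [646. 287.]
binC [ 0.752 -0.034] [ 0.758 -0.121] mid [ 0.7553 -0.0775] yaw 3.9 sc [549. 369.]
binD [ 0.765 -0.122] [ 0.774 -0.208] mid [ 0.7692 -0.165 ] yaw 5.8 sc [467. 449.]
binAf [0.616 0.152] [0.625 0.068] mid [0.6205 0.1102] yaw 5.9 sc [592. 163.]
binBf [0.625 0.058] [ 0.637 -0.024] mid [0.631  0.0173] yaw 7.8 sc [518. 220.]
binCf [ 0.634 -0.043] [ 0.643 -0.126] mid [ 0.6382 -0.0845] yaw 6.0 sc [423. 285.]
binDf [ 0.651 -0.135] [ 0.661 -0.219] mid [ 0.6559 -0.1769] yaw 7.2 sc [337. 361.]
boardback [0.762 0.249] [ 0.815 -0.285] mid [ 0.7886 -0.0182] yaw 5.6 sc [638. 410.]
boardfront [0.419 0.214] [ 0.478 -0.323] mid [ 0.4485 -0.0547] yaw 6.3 sc [295. 203.]
```

```bash
cat > d.py <<'E'
import sys,numpy as np
from rig import readout
from scipy.spatial.transform import Rotation as Ro
s=readout.get_state();R=Ro.from_euler('xyz',s['eef_rot'])
a=[float(v) for v in sys.argv[1:]]
T=Ro.from_euler('xyz',[np.pi,0,0.105])
rv=np.degrees((R.inv()*T).as_rotvec())/6
print('t',s['time_s'],'pos',np.round(s['eef_pos'],4),'rot',np.round(s['eef_rot'],3),'F',np.round(s['wrist_force'],1),'turn',rv.round(2))
for i in range(0,len(a),3): print((R.inv().apply(np.array(a[i:i+3])-s['eef_pos'])*1000).round(1))
E
python3 d.py 0.6116 -0.1886 0.2
```

```text
t 0.1 pos [ 0.2369 -0.5782  0.2281] rot [-3.141 -0.     0.389] F [-0.5 -1.6 -0.5] turn [-0.01  0.    2.71]
[ 494.4 -218.4   28.4]
```

Emit:
step_arm(motion=[{"x":40,"y":-18,"z":0,"rz":0.5,"hand":1},{"x":85,"y":-38,"z":0,"rz":1,"hand":1},{"x":130,"y":-57,"z":0,"rz":1.5,"hand":1},{"x":175,"y":-77,"z":0,"rz":2.0,"hand":1},{"x":220,"y":-97,"z":0,"rz":2.7,"hand":1}])

```text
invalid input
```

```bash
python3 d.py 0.6116 -0.1886 0.2  .6116 -.1886 .098
```

```text
t 0.1 pos [ 0.2369 -0.5782  0.2281] rot [-3.141 -0.     0.389] F [-0.5 -1.6 -0.5] turn [-0.01  0.    2.71]
[ 494.4 -218.4   28.4]
[ 494.4 -218.3  130.4]
```

Emit:
step_arm(motion=[{"x":40,"y":-18,"z":0,"rx":0,"ry":0,"rz":0.5,"hand":1},{"x":85,"y":-38,"z":0,"rx":0,"ry":0,"rz":1,"hand":1},{"x":130,"y":-57,"z":0,"rx":0,"ry":0,"rz":1.5,"hand":1},{"x":175,"y":-77,"z":0,"rx":0,"ry":0,"rz":2.0,"hand":1},{"x":220,"y":-97,"z":0,"rx":0,"ry":0,"rz":2.7,"hand":1}])

```text
time_s: 0.6
eef_pos: [0.4047, -0.4036, 0.2285]
eef_rot: [-3.141, 0.0, 0.103]
wrist_force: [0.4, -1.1, -0.1]
opening: 0.0606
```

```bash
python3 d.py 0.6116 -0.1886 0.2  .6116 -.1886 .098
```

```text
t 0.6 pos [ 0.4047 -0.4036  0.2285] rot [-3.141  0.     0.103] F [ 0.4 -1.1 -0.1] turn [-0.    0.   -0.02]
[ 228.  -192.5   28.5]
[ 228.  -192.5  130.5]
```

Emit:
step_arm(motion=[{"x":33,"y":-28,"z":0,"rx":0,"ry":0,"rz":0,"hand":1},{"x":66,"y":-56,"z":0,"rx":0,"ry":0,"rz":0,"hand":1},{"x":100,"y":-84,"z":0,"rx":0,"ry":0,"rz":0,"hand":1},{"x":133,"y":-112,"z":0,"rx":0,"ry":0,"rz":0,"hand":1},{"x":166,"y":-140,"z":0,"rx":0,"ry":0,"rz":0,"hand":1}])

```text
time_s: 1.1
eef_pos: [0.555, -0.2469, 0.2284]
eef_rot: [-3.141, 0.0, 0.106]
wrist_force: [0.1, -0.3, 0.4]
opening: 0.0201
```

Emit:
step_arm(motion=[{"x":30,"y":-26,"z":0,"rx":0,"ry":0,"rz":0,"hand":1},{"x":60,"y":-50,"z":0,"rx":0,"ry":0,"rz":0,"hand":1},{"x":61,"y":-52,"z":20,"rx":0,"ry":0,"rz":0,"hand":1},{"x":61,"y":-52,"z":30,"rx":0,"ry":0,"rz":0,"hand":1},{"x":61,"y":-52,"z":30,"rx":0,"ry":0,"rz":0,"hand":1}])

```text
time_s: 1.6
eef_pos: [0.6082, -0.1902, 0.1969]
eef_rot: [-3.14, 0.003, 0.106]
wrist_force: [-1.0, -0.2, -0.1]
opening: 0.0005
```

```bash
python3 d.py 0.6116 -0.1886 0.2  .6116 -.1886 .098
python3 - <<'E'
from rig import cams
import cv2
im=cams.grab_frame('scene')[100:320,100:400,::-1]
cv2.imwrite('pics/s1.png',cv2.resize(im,None,fx=2.6,fy=2.6,interpolation=cv2.INTER_CUBIC))
E
```

```text
t 1.6 pos [ 0.6082 -0.1902  0.1969] rot [-3.14e+00  3.00e-03  1.06e-01] F [-1.  -0.2 -0.1] turn [-0.01  0.03  0.01]
[ 3.5 -1.3 -3.1]
[ 3.8 -1.1 98.9]
```

View pics/s1.png

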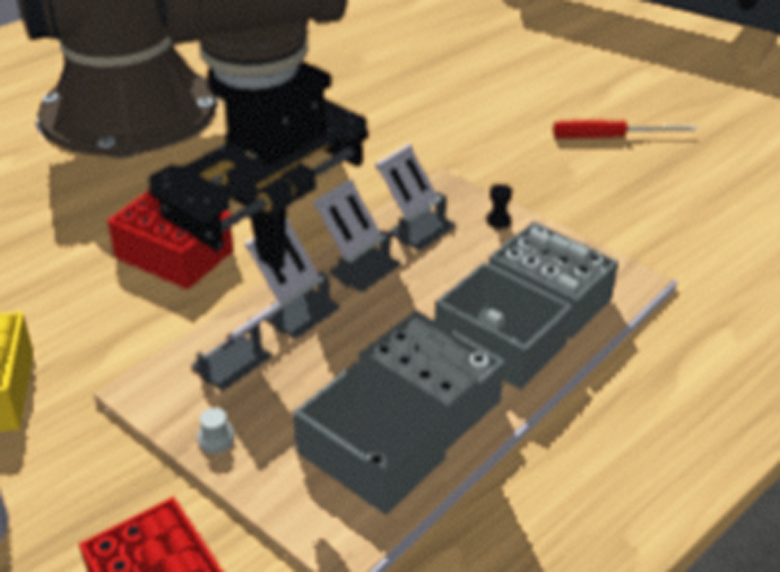

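Gripper is above the gap between tag 4 (plate edge about (255,325)) and the unfilled bin D; all the bins are undisturbed. Descending behind the bead.

Emit:
step_arm(motion=[{"x":3,"y":0,"z":30,"rx":0,"ry":0,"rz":0,"hand":1},{"x":3,"y":0,"z":60,"rx":0,"ry":0,"rz":0,"hand":1},{"x":3,"y":0,"z":85,"rx":0,"ry":0,"rz":0,"hand":1},{"x":3,"y":0,"z":98,"rx":0,"ry":0,"rz":0,"hand":1},{"x":3,"y":0,"z":98,"rx":0,"ry":0,"rz":0,"hand":1}])

```text
time_s: 2.15
eef_pos: [0.6115, -0.1904, 0.0998]
eef_rot: [-3.141, 0.002, 0.105]
wrist_force: [0.4, -0.0, 0.2]
opening: 0.0005
```

```bash
python3 d.py 0.514 -0.199 0.098
python3 - <<'E'
from rig import cams
import cv2
im=cams.grab_frame('scene')[150:300,120:320,::-1]
cv2.imwrite('pics/s2.png',cv2.resize(im,None,fx=3.8,fy=3.8,interpolation=cv2.INTER_CUBIC))
E
```

```text
t 2.15 pos [ 0.6115 -0.1904  0.0998] rot [-3.141e+00  2.000e-03  1.050e-01] F [ 0.4 -0.   0.2] turn [-0.01  0.02  0.  ]
[-97.9  -1.7   1.9]
```

View pics/s2.png

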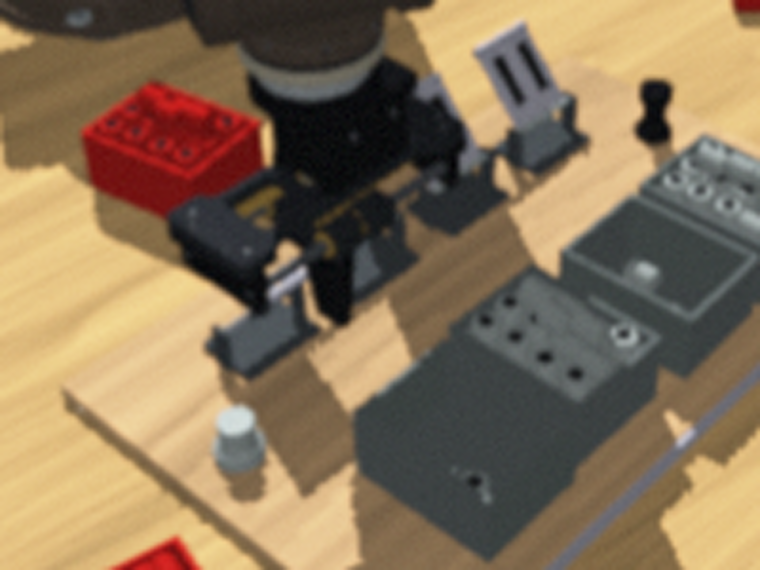

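Emit:
step_arm(motion=[{"x":-18,"y":0,"z":0,"rx":0,"ry":0,"rz":0,"hand":1},{"x":-32,"y":0,"z":0,"rx":0,"ry":0,"rz":0,"hand":1},{"x":-44,"y":0,"z":0,"rx":0,"ry":0,"rz":0,"hand":1},{"x":-56,"y":0,"z":0,"rx":0,"ry":0,"rz":0,"hand":1},{"x":-66,"y":0,"z":0,"rx":0,"ry":0,"rz":0,"hand":1}])

```text
time_s: 2.7
eef_pos: [0.5459, -0.1972, 0.1013]
eef_rot: [3.141, -0.001, 0.106]
wrist_force: [-0.1, -0.9, -0.4]
opening: 0.0002
```

Emit:
step_arm(motion=[{"x":-10,"y":0,"z":0,"rx":0,"ry":0,"rz":0,"hand":1},{"x":-20,"y":0,"z":0,"rx":0,"ry":0,"rz":0,"hand":1},{"x":-28,"y":0,"z":0,"rx":0,"ry":0,"rz":0,"hand":1},{"x":-28,"y":0,"z":0,"rx":0,"ry":0,"rz":0,"hand":1},{"x":-28,"y":0,"z":0,"rx":0,"ry":0,"rz":0,"hand":1}])

```text
time_s: 3.2
eef_pos: [0.5188, -0.2, 0.1007]
eef_rot: [3.141, -0.0, 0.106]
wrist_force: [0.9, 0.5, 0.1]
opening: 0.0005
```

```bash
python3 d.py 0.54 -0.2 0.2
python3 - <<'E'
from rig import cams
import cv2
im=cams.grab_frame('scene')[150:300,120:320,::-1]
cv2.imwrite('pics/s3.png',cv2.resize(im,None,fx=3.8,fy=3.8,interpolation=cv2.INTER_CUBIC))
E
```

```text
t 3.2 pos [ 0.5188 -0.2     0.1007] rot [ 3.141 -0.     0.106] F [0.9 0.5 0.1] turn [ 0.   -0.    0.01]
[ 21.1   2.2 -99.3]
```

View pics/s3.png

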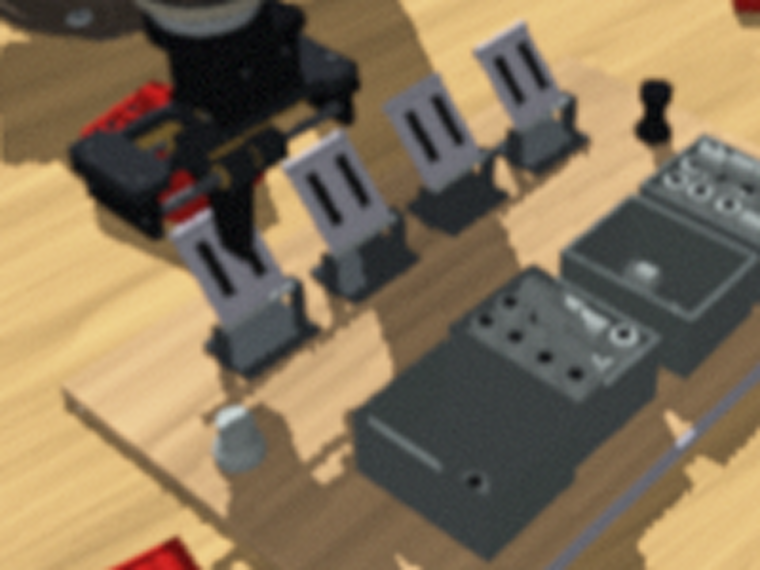

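Tag 4 now leans to the robot with bars up. Rising, then over to the robot side of tag 3.

Emit:
step_arm(motion=[{"x":0,"y":0,"z":-30,"rx":0,"ry":0,"rz":0,"hand":1},{"x":0,"y":0,"z":-60,"rx":0,"ry":0,"rz":0,"hand":1},{"x":-20,"y":-20,"z":-75,"rx":0,"ry":0,"rz":0,"hand":1},{"x":-45,"y":-55,"z":-75,"rx":0,"ry":0,"rz":0,"hand":1},{"x":-66,"y":-88,"z":-75,"rx":0,"ry":0,"rz":0,"hand":1}])

```text
time_s: 3.75
eef_pos: [0.4429, -0.1186, 0.1759]
eef_rot: [3.141, -0.001, 0.106]
wrist_force: [0.2, 0.3, -0.8]
opening: 0.0009
```

```bash
python3 d.py 0.442 -0.1038 0.1 .536 -.094 .1
```

```text
t 3.75 pos [ 0.4429 -0.1186  0.1759] rot [ 3.141e+00 -1.000e-03  1.060e-01] F [ 0.2  0.3 -0.8] turn [ 0.   -0.01  0.01]
[  0.6 -14.8  75.9]
[ 95.1 -14.7  76. ]
```

```bash
python3 - <<'E'
from h import *
for p in((290,246),(311,241),(318,268)): print(ray('top',*p,.06))
E
```

```text
[ 0.3759238  -0.08366405  0.06      ]
[ 0.39178268 -0.15855233  0.06      ]
[ 0.29604266 -0.18077981  0.06      ]
```

Emit:
step_arm(motion=[{"x":0,"y":-10,"z":10,"rx":0,"ry":0,"rz":0,"hand":1},{"x":0,"y":-10,"z":35,"rx":0,"ry":0,"rz":0,"hand":1},{"x":0,"y":-10,"z":60,"rx":0,"ry":0,"rz":0,"hand":1},{"x":0,"y":-10,"z":76,"rx":0,"ry":0,"rz":0,"hand":1},{"x":0,"y":-10,"z":76,"rx":0,"ry":0,"rz":0,"hand":1}])

```text
time_s: 4.25
eef_pos: [0.4423, -0.1091, 0.0981]
eef_rot: [-3.14, 0.003, 0.106]
wrist_force: [-0.1, -0.5, 0.6]
opening: 0.0006
```

```bash
python3 d.py .536 -.094 .1
```

```text
t 4.25 pos [ 0.4423 -0.1091  0.0981] rot [-3.14e+00  3.00e-03  1.06e-01] F [-0.1 -0.5  0.6] turn [-0.01  0.03  0.01]
[94.8 -5.  -2.1]
```

Emit:
step_arm(motion=[{"x":18,"y":-4,"z":0,"rx":0,"ry":0,"rz":0,"hand":1},{"x":32,"y":-4,"z":0,"rx":0,"ry":0,"rz":0,"hand":1},{"x":44,"y":-4,"z":0,"rx":0,"ry":0,"rz":0,"hand":1},{"x":56,"y":-4,"z":0,"rx":0,"ry":0,"rz":0,"hand":1},{"x":66,"y":-4,"z":0,"rx":0,"ry":0,"rz":0,"hand":1}])

```text
time_s: 4.75
eef_pos: [0.5089, -0.0984, 0.1]
eef_rot: [3.141, -0.001, 0.106]
wrist_force: [-0.9, -0.5, -0.2]
opening: 0.0004
```

Emit:
step_arm(motion=[{"x":10,"y":0,"z":0,"rx":0,"ry":0,"rz":0,"hand":1},{"x":20,"y":0,"z":0,"rx":0,"ry":0,"rz":0,"hand":1},{"x":28,"y":0,"z":0,"rx":0,"ry":0,"rz":0,"hand":1},{"x":28,"y":0,"z":0,"rx":0,"ry":0,"rz":0,"hand":1},{"x":28,"y":0,"z":0,"rx":0,"ry":0,"rz":0,"hand":1}])

```text
time_s: 5.25
eef_pos: [0.5355, -0.0954, 0.0995]
eef_rot: [-3.142, 0.0, 0.106]
wrist_force: [-0.3, 0.1, 0.3]
opening: 0.0003
```

```bash
python3 d.py 0.419 0.093 0.2
python3 - <<'E'
from rig import cams
import cv2
im=cams.grab_frame('scene')[130:300,120:320,::-1]
cv2.imwrite('pics/s4.png',cv2.resize(im,None,fx=3.5,fy=3.5,interpolation=cv2.INTER_CUBIC))
E
```

```text
t 5.25 pos [ 0.5355 -0.0954  0.0995] rot [-3.142  0.     0.106] F [-0.3  0.1  0.3] turn [-0.    0.    0.01]
[ -95.9 -199.7 -100.5]
```

View pics/s4.png

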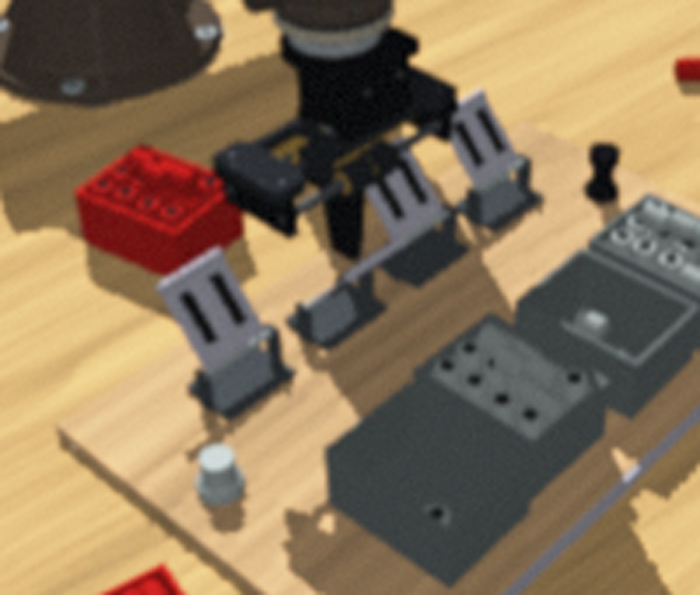

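Tag 3 flipped to its bin. Raise and travel to the robot side of tag 1, passing above tag 2.

Emit:
step_arm(motion=[{"x":0,"y":0,"z":-30,"rx":0,"ry":0,"rz":0,"hand":1},{"x":0,"y":0,"z":-70,"rx":0,"ry":0,"rz":0,"hand":1},{"x":-20,"y":-20,"z":-95,"rx":0,"ry":0,"rz":0,"hand":1},{"x":-45,"y":-55,"z":-95,"rx":0,"ry":0,"rz":0,"hand":1},{"x":-68,"y":-92,"z":-95,"rx":0,"ry":0,"rz":0,"hand":1}])

```text
time_s: 5.8
eef_pos: [0.457, -0.0108, 0.1952]
eef_rot: [3.141, -0.001, 0.104]
wrist_force: [0.7, 0.1, 0.4]
opening: 0.0004
```

Emit:
step_arm(motion=[{"x":-14,"y":-36,"z":0,"rx":0,"ry":0,"rz":0,"hand":1},{"x":-28,"y":-72,"z":0,"rx":0,"ry":0,"rz":0,"hand":1},{"x":-28,"y":-107,"z":0,"rx":0,"ry":0,"rz":0,"hand":1},{"x":-28,"y":-107,"z":15,"rx":0,"ry":0,"rz":0,"hand":1},{"x":-28,"y":-107,"z":15,"rx":0,"ry":0,"rz":0,"hand":1}])

```text
time_s: 6.3
eef_pos: [0.4181, 0.0928, 0.1788]
eef_rot: [3.142, 0.002, 0.108]
wrist_force: [-0.8, -0.2, 0.1]
opening: 0.0002
```

```bash
python3 d.py 0.419 0.093 0.1 .513 .103 .1
```

```text
t 6.3 pos [0.4181 0.0928 0.1788] rot [3.142e+00 2.000e-03 1.080e-01] F [-0.8 -0.2  0.1] turn [0.   0.02 0.03]
[ 1.1 -0.1 78.8]
[95.6  0.1 78.6]
```

Emit:
step_arm(motion=[{"x":0,"y":0,"z":25,"rx":0,"ry":0,"rz":0,"hand":1},{"x":0,"y":0,"z":50,"rx":0,"ry":0,"rz":0,"hand":1},{"x":0,"y":0,"z":70,"rx":0,"ry":0,"rz":0,"hand":1},{"x":0,"y":0,"z":79,"rx":0,"ry":0,"rz":0,"hand":1},{"x":0,"y":0,"z":79,"rx":0,"ry":0,"rz":0,"hand":1}])

```text
time_s: 6.8
eef_pos: [0.419, 0.0917, 0.1001]
eef_rot: [3.142, 0.002, 0.105]
wrist_force: [-0.0, 0.6, -0.3]
opening: 0.0003
```

Emit:
step_arm(motion=[{"x":18,"y":0,"z":0,"rx":0,"ry":0,"rz":0,"hand":1},{"x":32,"y":0,"z":0,"rx":0,"ry":0,"rz":0,"hand":1},{"x":44,"y":0,"z":0,"rx":0,"ry":0,"rz":0,"hand":1},{"x":56,"y":0,"z":0,"rx":0,"ry":0,"rz":0,"hand":1},{"x":66,"y":0,"z":0,"rx":0,"ry":0,"rz":0,"hand":1}])

```text
time_s: 7.3
eef_pos: [0.4858, 0.0992, 0.1011]
eef_rot: [3.141, -0.001, 0.106]
wrist_force: [0.3, -0.5, -0.3]
opening: 0.0001
```

Emit:
step_arm(motion=[{"x":10,"y":0,"z":0,"rx":0,"ry":0,"rz":0,"hand":1},{"x":20,"y":0,"z":0,"rx":0,"ry":0,"rz":0,"hand":1},{"x":29,"y":0,"z":0,"rx":0,"ry":0,"rz":0,"hand":1},{"x":29,"y":0,"z":0,"rx":0,"ry":0,"rz":0,"hand":1},{"x":29,"y":0,"z":0,"rx":0,"ry":0,"rz":0,"hand":1}])

```text
time_s: 7.8
eef_pos: [0.5134, 0.1023, 0.1004]
eef_rot: [3.142, 0.001, 0.106]
wrist_force: [-0.2, -0.3, 0.1]
opening: 0.0003
```

Emit:
step_arm(motion=[{"x":0,"y":0,"z":-30,"rx":0,"ry":0,"rz":0,"hand":1},{"x":0,"y":0,"z":-70,"rx":0,"ry":0,"rz":0,"hand":1},{"x":0,"y":-30,"z":-105,"rx":0,"ry":0,"rz":0,"hand":1},{"x":0,"y":-70,"z":-120,"rx":0,"ry":0,"rz":0,"hand":1},{"x":0,"y":-115,"z":-120,"rx":0,"ry":0,"rz":0,"hand":1}])

```text
time_s: 8.3
eef_pos: [0.5017, 0.2175, 0.2233]
eef_rot: [-3.141, -0.004, 0.104]
wrist_force: [0.8, -0.2, -0.0]
opening: 0.0004
```

Emit:
step_arm(motion=[{"x":0,"y":-40,"z":0,"rx":0,"ry":0,"rz":0,"hand":1},{"x":0,"y":-80,"z":0,"rx":0,"ry":0,"rz":0,"hand":1},{"x":0,"y":-120,"z":0,"rx":0,"ry":0,"rz":0,"hand":1},{"x":0,"y":-160,"z":0,"rx":0,"ry":0,"rz":0,"hand":1},{"x":0,"y":-160,"z":0,"rx":0,"ry":0,"rz":0,"hand":1}])

```text
time_s: 8.8
eef_pos: [0.4832, 0.3793, 0.2202]
eef_rot: [-3.141, 0.0, 0.11]
wrist_force: [0.5, -1.3, 0.0]
opening: 0.0008
```

```bash
python3 d.py
python3 - <<'E'
from rig import cams
import cv2
im=cams.grab_frame('scene')[:,:,::-1]
cv2.imwrite('pics/s5.png',cv2.resize(im,None,fx=1.5,fy=1.5))
im=cams.grab_frame('top')[90:280,110:410,::-1]
cv2.imwrite('pics/t5.png',cv2.resize(im,None,fx=2.6,fy=2.6,interpolation=cv2.INTER_CUBIC))
E
```

```text
t 8.8 pos [0.4832 0.3793 0.2202] rot [-3.141  0.     0.11 ] F [ 0.5 -1.3  0. ] turn [-0.    0.    0.04]
```

View pics/s5.png

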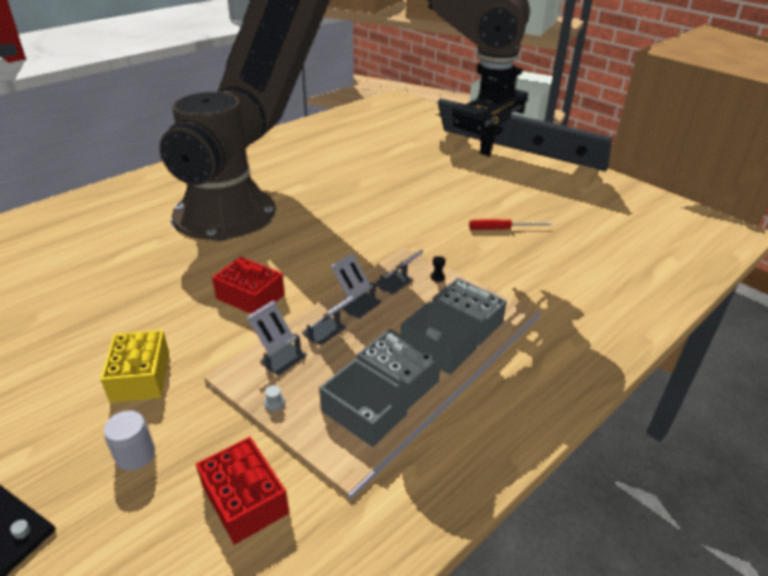

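View pics/t5.png

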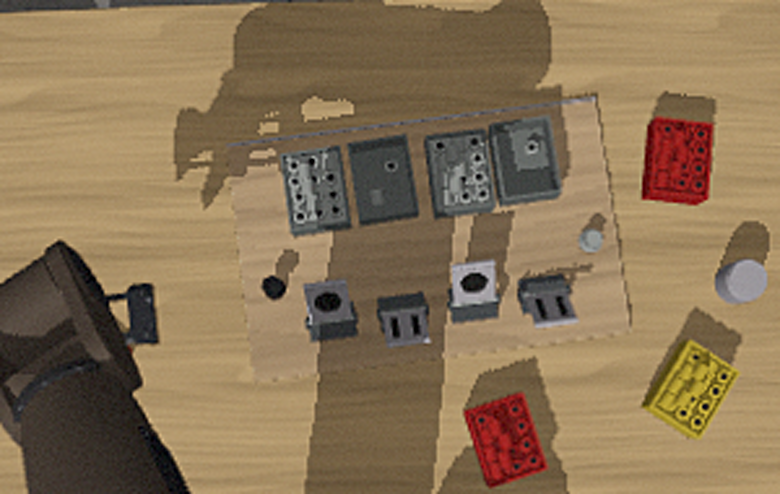

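Left to right, the tags now read disc (328,300), bars (405,320), disc (474,282) and bars (548,300). The bins behind them are full, not full, full and not full, and all the other things are in place.

```bash
python3 -c "
from rig import workorder
print(workorder.job_done())"
```

```text
the job is handed in; nothing more can be done
None
```

I flipped the three wrong tags and handed the job in at about 9 s. I used the closed fingers and left the second tag from the left alone, since it was already right.

| Tag, from the left (+y) | Bin behind it | Showed at start | Shows now |
|---|---|---|---|
| 1st | full | bars | disc |
| 2nd | not full | bars | bars (not touched) |
| 3rd | full | bars | disc |
| 4th | not full | disc | bars |

- **Final check:** the last top and scene pictures show all four tags as in the table. By eye, the bins, the bystanders and the red and yellow look-alikes were where they started.
- **Forces:** the wrist force read under 2 N at the end of every move. The arm was clear of everything when I handed in.
- **Failed call:** my first move call was refused because its rows left out some of the keys. It moved nothing, and no check failed or disagreed.

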